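Latch the split loaf mould

TASK

Clamp the copper-coloured loaf mould shut with its draw latch: flip the wire loop over so that it drops behind the keeper hook on the far half, then swing the lever over and snap it fully down flat, so that the two halves are drawn together. Leave the silver-grey mould alone, do not touch it, and let go of everything at the end.

Things in the scene. Friction and masses are not known exactly. Their poses are not given: they have to be found in the camera images.
- copper_mould: Copper-coloured split loaf mould, 180 mm (its x) by 152 (y) by 46 high, fixed on a wooden board. Origin: centre of the underside at the parting line; z up; x runs from the lever's half (-x, robot's side) to the keeper's half (+x), within 15 degrees of straight ahead. The steel latch stands at y = 0 on the flat middle rib, 60 mm wide, top face at z = 46 mm.
- copper_hinge (a point): Middle of the lever's hinge axis (along the mould's y): at x = -12, z = 56 mm of the mould. The lever reaches 60 mm from it, is 20 mm wide; its 4 mm plate lies 6 mm off the axis (above it when flat, on the +x side when upright), the last 13 mm a black tip bent up a little. The loop pivots on the lever 18 mm out from this axis.
- copper_lever (a joint): Lever angle, rad: 0 = flat on the near half, pointing to -x; 1.57 = upright; 2.0 = end stop, leaning to +x. Hinge to tip is (-cos, sin) in the mould's (x, z). Starts at 1.75 to 1.9. Stays where left (about 1 N at the tip moves it); with the loop hooked, the last 0.8 rad takes up to about 4 N at the tip, square to the lever, till it goes over centre near 0.15 and stays down.
- copper_loop (a joint): Angle of the wire loop on the lever, rad. Loop elevation in the mould's xz plane = this minus the lever's angle (0 level towards +x, 1.57 upright). Starts leaning back at elevation 1.8 to 2.0, on a stop. Swings freely: pushed past upright with the lever over 1.6 it falls forward by itself, clear of the keeper, its bar landing on the far half behind it (elevation -0.4).
- copper_half (a joint): Gap between the two halves, m: the far half slides along the mould's x; a springy seal holds it 0.006 open; about 0.001 when latched.
- copper_bar (a point): Middle of the loop's cross bar (5 mm steel wire, 36 mm wide in y, 64 mm from the loop's pivot). A 24 mm wide, 18 mm long finger tab continues beyond it. At the start the bar is about 88 mm over the mould's top face, some 18 mm higher than the lever's tip.
- copper_seat (a point): Where the bar's middle lies when hooked: behind (+x of) the keeper, under its lip, 3.5 mm over the mould's top face; 46 mm in x from the lever's hinge when latched, 51 when open. Axes as the mould's. The keeper is a steel hook on the far half, 16 mm wide, 12 high, its lip overhanging 4 mm to +x.
- steel_mould: The silver-grey mould of the same make, also open; origin and axes likewise. Not to be touched.

How it is judged:
On the way:
1. the loop's bar lies behind the keeper while the lever is still raised (z of copper_bar in the frame of copper_seat below 0.006 m and x of copper_bar in the frame of copper_seat above -0.004 m and value of joint copper_lever above 1 rad), for 0.2 s.
At the end, for the whole second after the job is handed in: The copper mould's lever is down flat (within 0.12 rad), the loop's bar is hooked behind the keeper and under its lip (within 4 mm along x, less than 6 mm above its seat) and the gap between the halves is under 3 mm (z of copper_bar in the frame of copper_seat below 0.006 m and x of copper_bar in the frame of copper_seat between -0.004 and 0.004 m and value of joint copper_lever below 0.12 rad and value of joint copper_half below 0.003 m); the robot touches nothing.
It fails at once if the silver-grey mould is touched (contact force between any of the fingers, the arm and steel_mould above 1 N).
It also fails if it takes over 42 s, if anything falls off the work surface, if the arm or the gripper's body presses on something with over 40 N, if the wrist force passes 120 N, or if a joint passes its speed limit or range.

ROBOT

A 6-joint arm with a two-finger parallel gripper is mounted at the origin on a cart in front of the work surface, level with it; the furniture and walls round the work are solid. World frame = base frame: x ahead of the robot, y to its left, z up, the work surface at z = 0. Lengths are in m, angles in rad, forces in N, time in s.
With the tool pointing down it reaches from about 0.35 to 0.85 m from the base axis. Payload 8.1 kg.
Tool frame: the origin (TCP) lies at the very end of the fingers, on their centre line; the grasp point (between the pads) lies 19 mm behind it; z points along the fingers, y is the direction in which the jaws open and shut (so a half turn about z gives the same grasp; the last joint's range is limited). The gripper opens to 93 mm and grips with 3 to 60 N. Pads are 15 mm wide; open, the fingers measure 128 mm over their backs; the gripper's body (75 mm by 188 mm) begins 65 mm behind the grasp point.
Start: joints at [1.138, 0.13, 1.488, -0, 1.523, -0.085], TCP at [0.204, 0.564, 0.219] pointing down, gripper open.
Joint ranges: [-2.96, 2.96], [-0.89, 2.26], [0.02, 2.5], [-1.34, 4.48], [0, 2.73], [-2.66, 2.66]. Speed limits (rad/s): [2.39, 2.39, 2.79, 3.14, 3.14, 3.14].

INTERFACE

Orientations are given as a rotation vector (axis times angle).
In Python, from plant import robot gives the robot as it stands.
- The arm moves only by the shell command python3 -m inch 'ROWS' [FORCE]. ROWS is JSON, a list that holds one entry, the list of rows, each a list of 7 numbers: the shift along the tool's x, y, z in cm, then the turn, a rotation vector about the tool's x, y, z in degrees, then the gripper command: -1 is fully open, 1 is shut, values between are in proportion. A call has 1 to 5 rows; each row shifts and turns the commanded pose from where the row before left it, along the tool's axes as they then stand; what a row does not reach is not made up. A row lasts 1/10 s, in which the tool goes at most 50 mm and 8.59 degrees, less where a joint would pass 70% of its speed; a pose out of reach is approached as far as the arm can. A call with a gripper value outside its range is refused whole. The fingers move at their own pace and stop on an object; FORCE is the grip in N (left out, the last holds). Time passes only in rows, so rows that do not move let the fingers close. It gives the time, the measured TCP pose, the force and the opening at its end, in the units of the state.
- robot.read_state(): the state, without advancing time (a new reading comes with each control period).
- robot.read_camera(name): name is "side" or "top" or "wrist"; returns a dict with "image" (384x512x3 uint8, blue, green, red), "K" (3x3 intrinsics, pixels), "R" (3x3) and "t" (3): a world point X has camera coordinates R X + t; the wrist camera has in their place "tool_from_camera" (4x4, takes a point from camera to tool coordinates, whose origin is the TCP and whose axes are the flange's). Camera axes: x right, y down, z forward; pixel columns grow to the right and rows downward; lengths in m; the calibration is good to about 2 mm. The wrist camera is an equidistant fisheye: a pixel r from the principal point sees the ray r / f radians off the axis. A picture is of the moment at which its call begins: read the wrist's pose just before it. There is no depth.
- robot.close_job(): hands the job in, once; it reports no verdict.
The state is a dict: "t": time; "q": joint angles; "dq": joint speeds; "joint_torque": joint torques, N m; "tool_pos": TCP position; "orientation": TCP orientation; "force": force on the tool from outside, world axes, zero at the start; "wrist_torque": the same for the moment, N m; "opening": finger opening in m.
Only numpy, scipy, OpenCV 4.12 (cv2) and the standard library are available. Lean on these libraries where they do the work, as an engineer would, in place of code of your own. Each camera call takes 0.05 s, during which the arm holds its last target. There are 200 camera calls.

## Working session

There is one attempt and no reset: what is moved stays moved. The work goes in short steps, Python scripts to look and compute and a shell command to move; the robot and the scene stay as the last step left them, time stands still between calls to the robot, and variables do not carry over. Pictures are saved under pics/ and viewed, about 8 in all and at most 12, crops included, and the job is handed in when it is done.

```bash
ls; mkdir -p pics
python3 - <<'E'
from plant import robot
import cv2,numpy as np
s=robot.read_state();print(s['t'],s['tool_pos'],s['orientation'])
a=robot.read_camera("top");b=robot.read_camera("side")
np.savez('c0.npz',**{n+k:c[k] for n,c in(('t',a),('s',b)) for k in c})
for n,c in (('top',a),('side',b)):
  print(n,c['K'].tolist(),np.round(-c['R'].T@c['t'],3), np.round(c['R'],2).tolist());cv2.imwrite(f'pics/{n}0.png',c['image'])
E
```

```text
pics
0.0 [0.20424721 0.5635551  0.21760533] [-5.43558997e-01 -3.09376128e+00  2.82087463e-03]
top [[395.3550509075814, 0.0, 257.2596136988593], [0.0, 395.3550509075814, 192.50382317889193], [0.0, 0.0, 1.0]] [ 0.405 -0.013  0.969] [[0.02, -1.0, -0.03], [-0.99, -0.02, -0.17], [0.17, 0.03, -0.99]]
side [[438.8978649012891, 0.0, 254.29021756877094], [0.0, 438.8978649012891, 195.0943361300381], [0.0, 0.0, 1.0]] [ 0.58  -0.764  0.515] [[1.0, 0.03, 0.02], [0.03, -0.45, -0.89], [-0.01, 0.89, -0.45]]
```

View pics/top0.png

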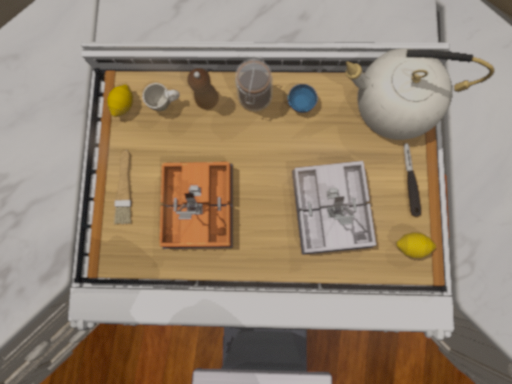

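View pics/side0.png

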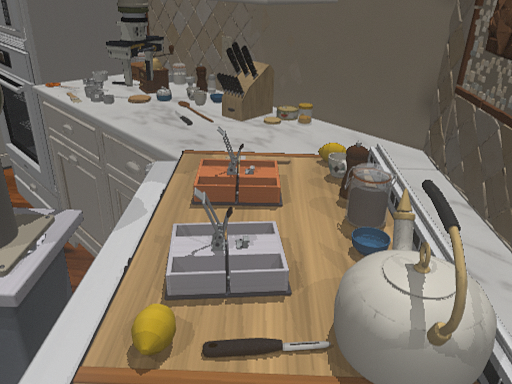

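The top view shows the copper mould at (162–232, 162–247) and the steel one at (293–376, 162–254). In the side view the copper one is at (194–282, 158–204), with its loop up at about (222,128). Next I'll measure it.

```bash
cat > h.py <<'E'
import numpy as np,cv2
def ray(c,uv):
    d=c['R'].T@np.linalg.solve(c['K'],[uv[0],uv[1],1.]);return -c['R'].T@c['t'],d/np.linalg.norm(d)
def plane(c,uv,z):
    o,d=ray(c,uv);return o+d*(z-o[2])/d[2]
def proj(c,X):
    p=c['K']@(c['R']@np.asarray(X,float)+c['t']);return p[:2]/p[2]
def cross(r1,r2):
    A=np.stack([r1[1],-r2[1]],1);s=np.linalg.lstsq(A,r2[0]-r1[0],rcond=None)[0]
    p,q=r1[0]+s[0]*r1[1],r2[0]+s[1]*r2[1];return (p+q)/2,np.linalg.norm(p-q)
def load():
    f=np.load('c0.npz');return [{k:f[n+k] for k in('image','K','R','t')} for n in 'ts']
def copper(im):
    h=cv2.cvtColor(im,cv2.COLOR_BGR2HSV);m=cv2.inRange(h,(4,150,90),(13,255,255))
    return m
E
python3 - <<'E'
from h import *
t,s=load()
for n,c in(('t',t),('s',s)):
    m=copper(c['image']);k,l,st,_=cv2.connectedComponentsWithStats(cv2.morphologyEx(m,cv2.MORPH_CLOSE,np.ones((5,5))))
    print(n,[x.tolist() for x in st[1:] if x[4]>150])
    
a=cv2.resize(t['image'][150:260,150:245],None,fx=4.2,fy=4.2,interpolation=cv2.INTER_CUBIC)
b=cv2.resize(s['image'][115:215,185:290],None,fx=3.8,fy=3.8,interpolation=cv2.INTER_CUBIC)
H=max(a.shape[0],b.shape[0]);p=lambda x:cv2.copyMakeBorder(x,0,H-x.shape[0],0,0,cv2.BORDER_CONSTANT)
cv2.imwrite('pics/crop0.png',np.hstack([p(a),p(b)]));print(a.shape,b.shape)
E
```

```text
t [[160, 162, 71, 85, 5010], [67, 324, 156, 60, 5232], [313, 331, 137, 53, 4950], [449, 365, 25, 19, 214]]
s [[194, 159, 86, 29, 730], [4, 169, 27, 39, 400]]
(462, 399, 3) (380, 399, 3)
```

View pics/crop0.png

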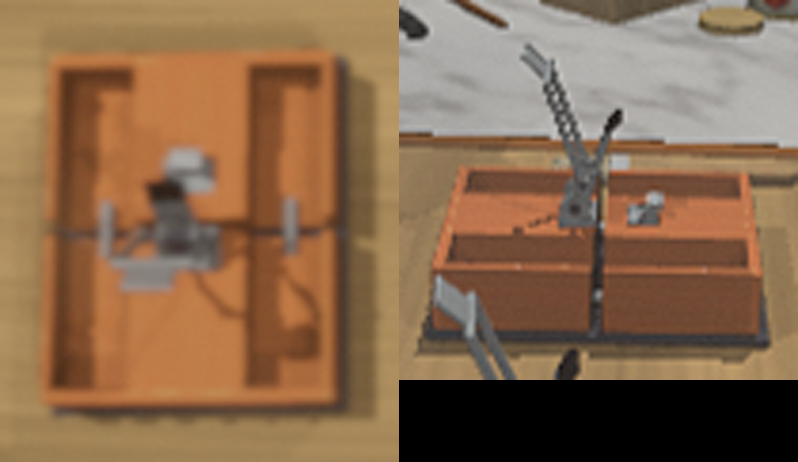

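Crop: top-face corners at (53,55), (335,50), (340,402) and (45,402) in the top view. The loop bar is near (157,262), the keeper at (190,168) and the black lever tip at (165,192). In the side crop (offset 399) the bar is near (149,73), the tip at (215,120) and the keeper at (247,208). I'll triangulate from these.

Run:
```python
from h import *
t,s=load()
T=lambda u,v:(150+(u+.5)/4.2-.5,150+(v+.5)/4.2-.5)
S=lambda u,v:(185+(u-399+.5)/3.8-.5,115+(v+.5)/3.8-.5)
P={}
for n,a,b in [('TL',(53,55),(748,172)),('TR',(335,50),(755,264)),('BR',(340,402),(435,268)),('BL',(45,402),(462,170)),('tip',(165,192),(614,120)),('bar',(157,264),(546,75)),('tabend',(150,285),(528,50)),('keeper',(190,165),(650,205))]:
    X,e=cross(ray(t,T(*a)),ray(s,S(*b)));P[n]=X;print(n,X.round(4),round(e,4),'top z.055:',plane(t,T(*a),.055).round(4))
C=np.array([plane(t,T(*q),.055) for q in[(53,55),(335,50),(340,402),(45,402)]])
print(C.mean(0),[np.linalg.norm(C[i]-C[i-1]).round(4) for i in range(4)])
print('yaw',np.degrees(np.arctan2(*(C[0]+C[1]-C[2]-C[3])[[1,0]])), np.degrees(np.arctan2(*(C[0]-C[1]+C[3]-C[2])[[0,1]])))
```

```text
TL [0.6152 0.2273 0.1183] 0.0005 top z.055: [0.6306 0.2451 0.055 ]
TR [0.6174 0.0767 0.1243] 0.0017 top z.055: [0.6357 0.0841 0.055 ]
BR [0.4373 0.0692 0.118 ] 0.0039 top z.055: [0.4377 0.0749 0.055 ]
BL [0.433  0.221  0.1156] 0.0009 top z.055: [0.4345 0.2375 0.055 ]
tip [0.533  0.1515 0.1783] 0.0008 top z.055: [0.5525 0.177  0.055 ]
bar [0.4943 0.1478 0.2056] 0.0001 top z.055: [0.5119 0.1794 0.055 ]
tabend [0.4835 0.1476 0.2201] 0.0013 top z.055: [0.5001 0.1827 0.055 ]
keeper [0.5555 0.1499 0.1262] 0.0001 top z.055: [0.5681 0.1636 0.055 ]
[0.53463034 0.16038341 0.055     ] [np.float64(0.1963), np.float64(0.1611), np.float64(0.1983), np.float64(0.1626)]
yaw 2.454932175867478 -1.4712026362550026
```

```bash
python3 -m inch '[[[0,0,0,0,0,-7.2,1],[0,0,0,0,0,-7.2,1],[0,0,0,0,0,-7.3,1],[-1.5,-3.5,0,0,0,0,1],[-1.5,-3.5,0,0,0,0,1]]]'
python3 -m inch '[[[-1.5,-3.5,0,0,0,0,1],[-1.5,-3.5,0,0,0,0,1],[-1.5,-3.5,0,0,0,0,1],[-1.5,-3.5,0,0,0,0,1],[-1.5,-3.5,0,0,0,0,1]]]'
python3 -m inch '[[[-1.5,-3.5,0,0,0,0,1],[-1.5,-3.5,0,0,0,0,1],[-1.5,-3.5,0,0,0,0,1],[0,0,0,0,0,0,1],[0,0,0,0,0,0,1]]]'
```

```text
t: 0.6
tool_pos: [0.2363, 0.4942, 0.2176]
orientation: [0.052, -3.14, 0.002]
force: [-0.2, 0.2, 0.8]
opening: 0.0576
t: 1.1
tool_pos: [0.3171, 0.3209, 0.2182]
orientation: [0.049, -3.141, 0.001]
force: [0.1, 0.1, -0.1]
opening: 0.0177
t: 1.6
tool_pos: [0.3653, 0.2184, 0.2184]
orientation: [0.045, -3.141, -0.0]
force: [-0.4, 0.1, 0.7]
opening: 0.0006
```

```bash
python3 -m inch '[[[-2.4,-2.4,0.1,0,0,0,1],[-2.4,-2.4,0.1,0,0,0,1],[-2.4,-2.6,0.2,0,0,0,1],[0,0,0,0,0,0,1],[0,0,0,0,0,0,1]]]'
python3 - <<'E'
from h import *
from plant import robot
im=[]
for n in('wrist','side'):
    c=robot.read_camera(n);im.append(c['image'])
b=cv2.resize(im[1][75:205,180:300],None,fx=3.2,fy=3.2,interpolation=cv2.INTER_CUBIC)
a=cv2.resize(im[0],(400,300));H=416
cv2.imwrite('pics/a1.png',np.hstack([cv2.copyMakeBorder(a,0,116,0,0,0),b]))
E
```

```text
t: 2.1
tool_pos: [0.4391, 0.148, 0.2142]
orientation: [0.048, -3.14, -0.001]
force: [-0.1, 0.3, -0.3]
opening: 0.0004
```

View pics/a1.png

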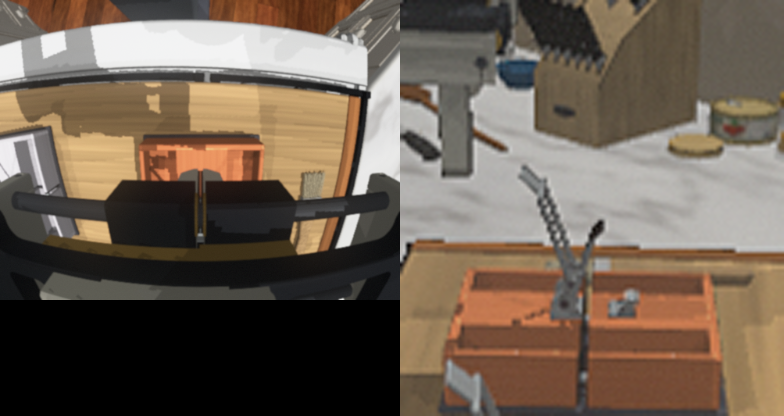

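Side view: the closed fingertip at (455,180) is level with the tab at (528,172) and about 30 mm behind it. Next I push forward.

```bash
python3 -m inch '[[[-1.2,0,0.1,0,0,0,1],[-1.2,0,0.2,0,0,0,1],[-1,0,0,0,0,0,1],[-0.8,0,0,0,0,0,1],[-0.8,0,0,0,0,0,1]]]'
python3 -m inch '[[[-0.8,0,0,0,0,0,1],[-0.8,0,0,0,0,0,1],[-0.8,0,0,0,0,0,1],[-0.7,0,0,0,0,0,1],[0,0,0,0,0,0,1]]]'
python3 -m inch '[[[0,0,0,0,0,0,1],[0,0,0,0,0,0,1],[0,0,0,0,0,0,1]]]'
cat > look.py <<'E'
from h import *
from plant import robot
import sys
im=[robot.read_camera(n)['image'] for n in('top','side')]
a=cv2.resize(im[0][150:260,150:245],None,fx=4,fy=4,interpolation=cv2.INTER_CUBIC)
b=cv2.resize(im[1][90:205,185:290],None,fx=3.8,fy=3.8,interpolation=cv2.INTER_CUBIC)
H=max(a.shape[0],b.shape[0]);p=lambda x:cv2.copyMakeBorder(x,0,H-x.shape[0],0,0,cv2.BORDER_CONSTANT)
cv2.imwrite(f'pics/{sys.argv[1]}.png',np.hstack([p(a),p(b)]))
E
python3 look.py b1
```

```text
t: 2.7
tool_pos: [0.4897, 0.1493, 0.2118]
orientation: [0.05, -3.141, -0.0]
force: [-0.4, 0.2, 0.9]
opening: 0.0004
t: 3.2
tool_pos: [0.5212, 0.1495, 0.2115]
orientation: [0.048, -3.141, 0.0]
force: [0.1, -0.7, 0.0]
opening: 0.0009
t: 3.5
tool_pos: [0.5203, 0.1497, 0.2117]
orientation: [-0.049, 3.141, 0.0]
force: [-0.5, -0.4, 0.4]
opening: 0.0004
```

View pics/b1.png

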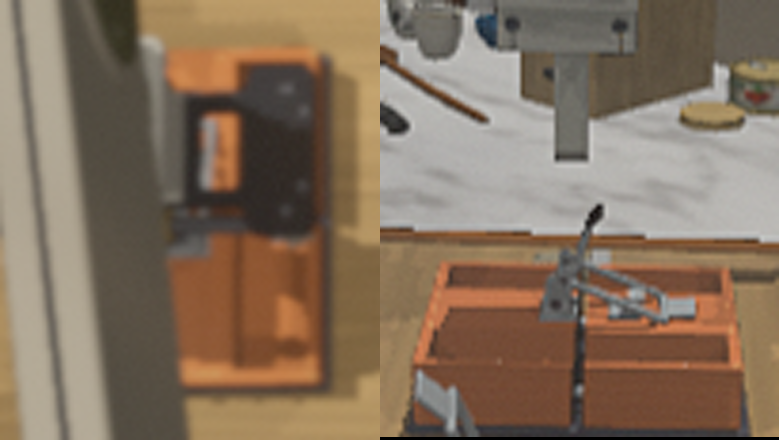

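The loop now lies forward with its bar and tab beyond the keeper (side crop around (665,310)), and the lever is still up with its tip at (595,215). Now over the lever and down on its far side.

```bash
python3 -m inch '[[[-1.9,0,0,0,0,0,1],[-1.9,0,0,0,0,0,1],[0,0,2,0,0,0,1],[0,0,2,0,0,0,1],[0,0,0,0,0,0,1]]]'
python3 -m inch '[[[1,0,0,0,0,0,1],[1,0,0,0,0,0,1],[0.9,0,0,0,0,0,1],[0.9,0,0,0,0,0,1],[0,0,0,0,0,0,1]]]'
```

```text
t: 4.1
tool_pos: [0.5564, 0.1505, 0.1683]
orientation: [0.048, -3.136, 0.001]
force: [-0.4, -0.2, -0.0]
opening: 0.0006
t: 4.6
tool_pos: [0.5193, 0.1498, 0.1722]
orientation: [-0.049, 3.141, 0.0]
force: [-0.3, 0.6, -1.3]
opening: 0.0007
```

```bash
python3 -m inch '[[[0.7,0,0.1,0,0,0,1],[0.8,0,0.2,0,0,0,1],[0.6,0,0.3,0,0,0,1],[0.7,0,0.4,0,0,0,1],[0,0,0,0,0,0,1]]]'
python3 look.py c1
```

```text
t: 5.1
tool_pos: [0.4919, 0.1488, 0.1614]
orientation: [-0.049, 3.141, -0.0]
force: [1.5, -0.2, 3.2]
opening: 0.0005
```

View pics/c1.png

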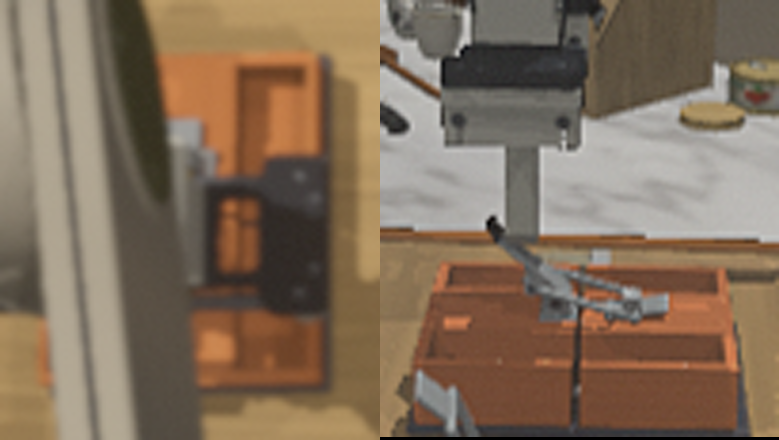

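The lever is at about 0.75 rad and the loop is pulling on the keeper, with the gap closing. I keep going down.

```bash
python3 -m inch '[[[0.5,0,0.5,0,0,0,1],[0.5,0,0.6,0,0,0,1],[0.2,0,0.5,0,0,0,1],[0.2,0,0.5,0,0,0,1],[0,0,0,0,0,0,1]]]'
python3 -m inch '[[[0.1,0,0.2,0,0,0,1],[0,0,0.2,0,0,0,1],[0,0,0.2,0,0,0,1],[0,0,0,0,0,0,1]]]'
```

```text
t: 5.7
tool_pos: [0.4772, 0.1482, 0.139]
orientation: [0.049, -3.138, 0.001]
force: [0.5, -0.4, -0.9]
opening: 0.0009
t: 6.1
tool_pos: [0.4775, 0.1483, 0.1347]
orientation: [-0.049, 3.141, 0.0]
force: [-0.7, -1.0, 0.6]
opening: 0.0007
```

```bash
python3 -m inch '[[[0,0,0.2,0,0,0,1],[0,0,0,0,0,0,1]]]'
python3 -m inch '[[[0,0,0.2,0,0,0,1],[0,0,0,0,0,0,1]]]'
```

```text
t: 6.3
tool_pos: [0.4776, 0.1484, 0.1344]
orientation: [-0.049, 3.141, -0.0]
force: [-7.9, -1.9, 15.2]
opening: 0.0003
t: 6.5
tool_pos: [0.4777, 0.1484, 0.1342]
orientation: [-0.049, 3.14, -0.0]
force: [-17.0, -3.4, 29.5]
opening: 0.0005
```

Firmly bottomed at 29 N. Now I lift straight up, retreat and look.

```bash
python3 -m inch '[[[0,0,-2,0,0,0,1],[0,0,-3.5,0,0,0,1],[0,0,-3.5,0,0,0,1],[0,4,-1,0,0,0,1],[0,4,0,0,0,0,1]]]'
python3 -m inch '[[[0,4.5,0,0,0,0,1],[0,4.5,0,0,0,0,1],[0,4.5,0,0,0,0,1],[0,4.5,0,0,0,0,1],[0,0,0,0,0,0,1]]]'
python3 look.py d1
```

```text
t: 7.0
tool_pos: [0.4769, 0.229, 0.2339]
orientation: [-0.044, 3.136, 0.003]
force: [1.3, 0.5, 0.5]
opening: 0.0004
t: 7.5
tool_pos: [0.4678, 0.4128, 0.229]
orientation: [0.055, -3.139, -0.001]
force: [-0.7, -1.3, 0.5]
opening: 0.0005
```

View pics/d1.png

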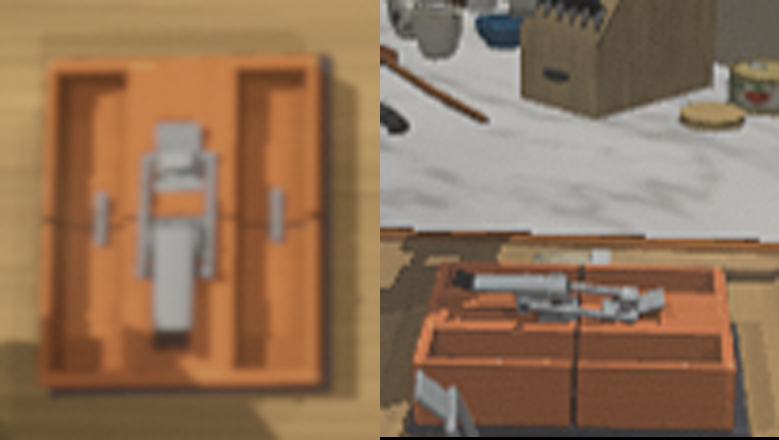

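The lever lies flat to -x (black tip at (172,340)). The bar is behind the keeper at about (180,150), the parting line is a thin closed seam, and the arm is clear.

```bash
python3 -c "
from plant import robot
print(robot.read_state()['force']);robot.close_job()"
```

```text
[-0.48616195 -0.11066461  0.29050852]
the job is handed in; nothing more can be done
```

The copper mould is latched and the job is handed in, about 7.5 s into the 42 s allowed. With the closed fingertips I pushed the loop past upright so it dropped behind the keeper. I then swung the lever over from its far side and pressed it down until it hit bottom at about 30 N.

- **Last pictures:** the lever is flat, the loop's bar is behind the keeper, and the seam between the halves is down to a thin line. I judged this by eye and did not measure the lever angle, the bar's height or the gap.
- **Robot and steel mould:** the arm is clear of everything, with a wrist force of about 0.5 N. It stayed well away from the steel mould throughout.
- **Checks that failed or disagreed:** none failed. The lever tip triangulated about 10 mm lower than the text implies, because I picked the middle of the black tip. The yaw estimates ranged from 0.8 to 2.4 degrees. Neither affected the result.

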